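# Stand the fallen glue bottle on its disc

## Robot

A 6-joint arm with a two-finger parallel gripper is mounted at the origin on the work surface. World frame = base frame: x ahead of the robot, y to its left, z up, the work surface at z = 0. Lengths are in m, angles in degrees, forces in N, time in s.
With the tool pointing down it reaches from about 0.375 to 0.9 m from the base axis. Payload 3.1 kg.
Tool frame: the origin (TCP) lies between the finger pads; the fingertips stand 22 mm ahead of it and the grasp point (between the pads) lies 3 mm ahead of it; z points along the fingers, y is the line along which they close (so a half turn about z gives the same grasp; the last joint's range is limited). The gripper opens to 87 mm and grips with 3 to 60 N. Pads are 19 mm wide; open, the fingers measure 117 mm over their backs; the gripper's body (75 mm by 190 mm) begins 51 mm behind the grasp point.
Start: joints at [65.46, 30.224, 82.088, -0, 67.689, -10.227], TCP at [0.154, 0.606, 0.245] pointing down, gripper open.
Joint ranges: [-176.69, 176.69], [-43.24, 126.21], [12.49, 139.97], [-82, 262], [0, 151.66], [-163.58, 163.58]. Speed limits (degrees/s): [159.86, 159.86, 180, 180, 180, 180].

## Interface

Orientations are given as a 3x3 rotation matrix whose columns are the frame's x, y, z axes.
In Python, from rig import bot, capture, search_frame, outline_of, spot_point gives the robot as it stands.
- The arm moves only by the tool jog_arm, never from a script. Its argument "rows" is text: rows parted by semicolons, each of 7 numbers parted by spaces: the opening, from 0 (shut) to 1 (fully open), then the shift along the tool's x, y, z as a fraction of full scale, then the turn, a rotation vector about the tool's x, y, z as a fraction of full scale. A call has 1 to 20 rows; each row is the pose to reach, as a shift and turn from the pose commanded when the call began, along the tool's axes at that moment; what a row does not reach only later rows make up. Full scale, the value 1, is 0.5 m for a shift and pi/4 rad for a turn. A row lasts 1/12 s, in which the tool goes at most 41.7 mm and 7.16 degrees, less where a joint would pass 70% of its speed; a pose out of reach is approached as far as the arm can. A call with a number of a shift or a turn outside -1 to 1 is refused whole. A call with a gripper value outside its range is refused whole. The fingers move at their own pace and stop on an object; the grip force is fixed at half the most. Time passes only in rows, so rows that repeat a pose let the fingers close. It gives the time, the measured TCP pose, the force, the opening and the grip force at its end, in the units of the state.
- bot.read_state(): the state, without advancing time (a new reading comes with each control period).
- capture(name): name is "scene" or "top" or "wrist"; returns a dict with "pixels" (384x512x3 uint8, red, green, blue), "fx", "fy", "cx", "cy" (pixels), "R" (3x3) and "t" (3): a world point X has camera coordinates R X + t; the wrist camera has in their place "mount" (4x4, takes a point from camera to tool coordinates, whose origin is the TCP and whose axes are the flange's). Camera axes: x right, y down, z forward; pixel columns grow to the right and rows downward; lengths in m; the calibration is good to about 2 mm. A picture is of the moment at which its call begins: read the wrist's pose just before it. There is no depth.
- bot.hand_in(): hands the job in; it is judged then, once.
Trained networks look in a picture, given as the dict that the camera call returned (one of the last four; its "shot" number tells which), for a name from the list of things; names that differ only in an ending like _2 or _b are one class to them, and where a whole thing is asked for, a point or a joint stands for the part that bears it (a point fixed in the world has none). Each returns a list of dicts, best first, with "conf" (0 to 1); they miss things now and then, are a little off and sometimes report something else, mostly with a low value. They report only what shows in the picture. A call takes as long as a camera call. They do not tell look-alikes from the thing itself.
- search_frame(label, picture): "point" ([x, y, z] in m, in world coordinates, good to about 4 mm: the middle of the surface that is visible of it).
- outline_of(label, picture): "region" (384x512 bool, what is visible of it).
- spot_point(label, picture): "point" ([x, y, z] in m, in world coordinates, good to about 4 mm: a listed point, or the origin of a listed thing).
The state is a dict: "time_s": time; "joint_positions": joint angles; "qvel": joint speeds; "tau": joint torques, N m; "position": TCP position; "tcp_rot": TCP orientation; "force": force on the tool from outside, world axes, zero at the start; "moment": the same for the moment, N m; "opening": opening from 0.0 (shut) to 1.0 (fully open); "grasp_force": force on a finger pad.
Only numpy, scipy, OpenCV 4.12 (cv2) and the standard library are available. Lean on these libraries where they do the work, as an engineer would, in place of code of your own. Each camera call takes 0.05 s, during which the arm holds its last target. There are 200 camera calls.

## Task

The squared glue bottle has fallen over on the bench. Stand it upright, nozzle up, in the middle of the round plywood disc and let go of it. Leave the half-turned wooden foot and the tall oil bottle where they are.

Things in the scene. Friction and masses are not known exactly. Their poses are not given: they have to be found in the camera images.
- glue_center (a point): centre of the fallen white plastic glue bottle, half-way along its 130 mm; 0.25 kg. Own z runs foot to nozzle: flat square foot at z = -65 mm, body 46 x 46 mm square (sides along own x, y) up to z = +30, then round shoulder and slim grey nozzle (20 mm and less across) to z = +65. Starts lying flat on a side: z and y level, centre 23 mm above the bench; does not roll.
- disc_top (a point): centre of the upper face of a round plywood disc, 130 mm across and 6 mm thick, fixed flat on the bench; z points up. The bottle's place; nothing else stands on it.
- blank_center (a point): half-turned furniture foot of pale wood, 140 mm long, lying on the bench: one end a 44 x 44 mm square block 50 mm long, the rest turned round and tapering. The point lies on its axis half-way along, 22 mm above the bench; x runs along it to the turned end. Loose bystander, to be left alone.
- oil_center (a point): a tall round white oil bottle standing upright on the bench, 68 mm across and 160 mm high; this point lies on its axis, 80 mm above the bench. A bystander, loose, to be left alone.
Mind the look-alikes: they are no part of the job. Leave any blue or red look-alike of the part that bears glue_center alone.

How it is judged (in metres and radians):
At the end, for the whole second after the job is handed in: The glue bottle stands released and at rest on the disc, nozzle up, within 10 degrees of upright, its axis within 30 mm of the disc's centre (angle between glue_center's own z axis and vertical below 0.175 rad and horizontal distance between glue_center and disc_top below 0.03 m and z of glue_center in the frame of disc_top between 0.058 and 0.075 m and linear speed of glue below 0.02 m/s and contact force between glue and the fingers below 0.1 N); the robot touches nothing.
It fails at once if the half-turned foot was moved more than 40 mm (distance of blank_center from where it was at the start of the episode above 0.04 m).
It fails at once if the oil bottle was moved more than 40 mm or knocked over (distance of oil_center from where it was at the start of the episode above 0.04 m or angle between oil_center's own z axis and vertical above 0.5 rad).
It also fails if it takes over 42 s, if anything falls off the work surface, if the arm or the gripper's body presses on something with over 40 N, if the wrist force passes 120 N, or if a joint passes its speed limit or range.

## Working session

There is one attempt and no reset: what is moved stays moved. The work goes in short steps, Python scripts to look and compute and a tool call to move; the robot and the scene stay as the last step left them, time stands still between calls to the robot, and variables do not carry over. Pictures are saved under pics/ and viewed, at most 10 in all, crops included, and the job is handed in when it is done.

Besides the shell and the picture viewer there is one more tool, called after ">>>" as name(argument=value, ...) on one line, values as JSON. jog_arm: Moves the arm, as the interface text tells. Its arguments: {"type":"object","properties":{"rows":{"type":"string"}},"required":["rows"]}

```bash
mkdir -p pics; python3 - <<'E'
from rig import *
import cv2, numpy as np
s=bot.read_state(); print(s['time_s'],s['position'],np.round(s['tcp_rot'],3).tolist(),s['opening'])
ps={n:capture(n) for n in("scene","top")}
for n,p in ps.items():
    cv2.imwrite(f"pics/{n}0.png",p["pixels"][:,:,::-1])
    for l in("glue_center","disc_top","blank_center","oil_center"):
        for d in spot_point(l,p)[:4]:
            X=np.array(d["point"]); c=np.array(p["R"])@X+np.array(p["t"])
            print(n,l,round(d["conf"],2),X.round(3),[int(p["fx"]*c[0]/c[2]+p["cx"]),int(p["fy"]*c[1]/c[2]+p["cy"])])
v=np.hstack([p["pixels"] for p in ps.values()])
cv2.imwrite("pics/both0.png",cv2.resize(v[:,:,::-1],(800,300),interpolation=cv2.INTER_AREA))
E
```

```text
0.0 [0.15419648 0.60495915 0.24356953] [[-0.969, 0.247, -0.001], [0.247, 0.969, -0.002], [0.0, -0.002, -1.0]] 1.0036984629690417
scene glue_center 0.93 [0.328 0.166 0.023] [330, 216]
scene glue_center 0.85 [ 0.518 -0.032  0.028] [220, 207]
scene glue_center 0.74 [ 0.372 -0.252  0.028] [215, 150]
scene blank_center 0.93 [ 0.561 -0.232  0.025] [164, 178]
scene oil_center 0.93 [0.592 0.344 0.078] [312, 314]
top glue_center 0.96 [0.328 0.168 0.022] [210, 249]
top glue_center 0.81 [ 0.511 -0.034  0.023] [281, 183]
top glue_center 0.79 [ 0.371 -0.257  0.024] [362, 230]
top disc_top 0.8 [0.517 0.133 0.006] [222, 184]
top disc_top 0.18 [0.595 0.346 0.081] [143, 152]
top blank_center 0.71 [ 0.562 -0.234  0.022] [349, 164]
top oil_center 0.77 [0.598 0.349 0.08 ] [142, 151]
```

View pics/top0.png

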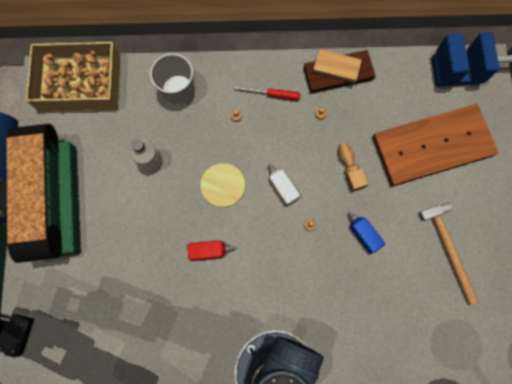

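View pics/scene0.png

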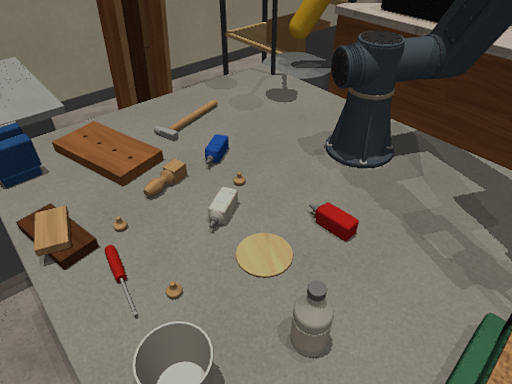

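Three look-alikes appear in the top view: red (210,249), blue (366,232) and white (283,184). Only the white one fits "white plastic with a grey nozzle". The disc is at (222,184), the oil bottle at (145,153) and the wooden foot at (352,167). I'll confirm the white one in a crop and measure its axis.

```bash
cat > h.py <<'E'
import numpy as np, cv2
from rig import *
def ray(p,uv,z):
    R,t=np.array(p["R"]),np.array(p["t"]); o=-R.T@t
    d=R.T@np.array([(uv[0]-p["cx"])/p["fx"],(uv[1]-p["cy"])/p["fy"],1]); return o+d*(z-o[2])/d[2]
def axis(p,m,z):
    ys,xs=np.nonzero(m); P=np.array([ray(p,(x,y),z)[:2] for x,y in zip(xs,ys)])
    c=P.mean(0); d=np.linalg.svd(P-c,full_matrices=False)[2][0]; e=np.array([-d[1],d[0]])
    s=(P-c)@d; w=(P-c)@e
    if np.median(np.abs(w[s>np.quantile(s,.9)]))>np.median(np.abs(w[s<np.quantile(s,.1)])): d=-d; s=-s; w=-w
    mid=c+d*(s.min()+s.max())/2
    return mid,np.degrees(np.arctan2(d[1],d[0])),np.ptp(s),np.ptp(w)
E
python3 - <<'E'
from h import *
for n,z in(("top",.03),("scene",.025)):
    p=capture(n)
    for o in outline_of("glue_center",p):
        m=o["region"]
        print(n,round(o["conf"],2),p["pixels"][m].mean(0).astype(int),*[np.round(v,3) for v in axis(p,m,z)])
    for o in outline_of("disc_top",p)[:1]:
        ys,xs=np.nonzero(o["region"]); print("disc",n,o["conf"],ray(p,(xs.mean(),ys.mean()),.006).round(3))
    # disc by colour
    hsv=cv2.cvtColor(p["pixels"],cv2.COLOR_RGB2HSV); u,v=(222,184) if n=="top" else (265,254)
    m=np.zeros(hsv.shape[:2],bool); m[v-40:v+40,u-40:u+40]=1; m&=(hsv[...,1]>70)&(hsv[...,0]>15)&(hsv[...,0]<35)
    P=np.array([ray(p,(x,y),.006)[:2] for y,x in zip(*np.nonzero(m))]); print("disc colour",n,(P.min(0)+P.max(0))/2,np.ptp(P,axis=0))
    if n=="top": cv2.imwrite("pics/crop.png",cv2.resize(p["pixels"][145:275,180:390,::-1],None,fx=3.5,fy=3.5,interpolation=cv2.INTER_CUBIC))
E
```

```text
top 0.87 [ 47  80 153] [ 0.368 -0.26 ] 35.774 0.123 0.055
top 0.67 [182 182 176] [ 0.512 -0.035] 29.774 0.131 0.054
top 0.67 [173  54  49] [0.329 0.166] -89.023 0.135 0.053
disc top 0.93 [0.517 0.133 0.006]
disc colour top [0.51786868 0.1351076 ] [0.12860901 0.12744702]
scene 0.84 [121  24  21] [0.328 0.175] -97.172 0.138 0.089
scene 0.75 [138 136 125] [ 0.507 -0.036] 36.435 0.151 0.066
scene 0.6 [ 28  56 107] [ 0.361 -0.265] 42.428 0.154 0.067
disc scene 0.93 [0.522 0.141 0.006]
disc colour scene [0.51991446 0.13747727] [0.1298549  0.13041702]
```

View pics/crop.png

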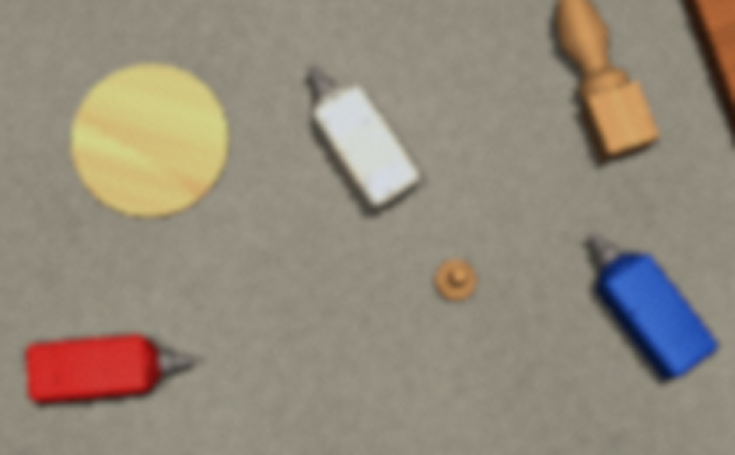

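The crop confirms it: the white bottle's body centre is at (365,145) in the crop, with the grey nozzle at (315,75) pointing up-left. Its heading is about 32°. The disc centre is about (0.518, 0.135). My plan is to grasp across the width with the tool leaning 30° back toward the foot, then rotate it 90°.

```bash
cat >> h.py <<'E'
from scipy.spatial.transform import Rotation as Ro
def tool(psi,tilt,sgn=-1):
    """tool whose approach leans `tilt` deg from straight down toward azimuth psi; y = sgn*(z cross d)"""
    a,b=np.radians([psi,tilt]); d=np.array([np.cos(a),np.sin(a),0])
    z=np.sin(b)*d-np.cos(b)*np.array([0,0,1]); y=sgn*np.array([-d[1],d[0],0]); return np.c_[np.cross(y,z),y,z]
def go(T,R,s=None,base=None):
    s=s or bot.read_state(); p,R0=base or (np.array(s["position"]),np.array(s["tcp_rot"]))
    sh=R0.T@(np.array(T)-p)/.5; rv=Ro.from_matrix(R0.T@R).as_rotvec()/(np.pi/4)
    print("shift",sh.round(3),"turn",rv.round(3), "deg",np.linalg.norm(rv)*45, "mm",np.linalg.norm(sh)*500)
E
python3 - <<'E'
from h import *
go([.512,-.034,.20],tool(32,-30))
R1=tool(32,0); go([.45,.25,.24],R1)
E
```

```text
shift [-1.009 -1.063  0.089] turn [ 0.774 -0.331  2.888] deg 135.35011178901823 mm 734.0879309190971
shift [-0.749 -0.543  0.009] turn [ 0.    -0.     2.971] deg 133.68445383181813 mm 462.38388329798784
```

>>> jog_arm(rows="1 -0.5 -0.53 0 0 0 1;1 -0.5 -0.53 0 0 0 1;1 -0.5 -0.53 0 0 0 1;1 -0.5 -0.53 0 0 0 1;1 -0.5 -0.53 0 0 0 1;1 -0.5 -0.53 0 0 0 1;1 -0.5 -0.53 0 0 0 1;1 -0.5 -0.53 0 0 0 1;1 -0.5 -0.53 0 0 0 1;1 -0.5 -0.53 0 0 0 1;1 -0.5 -0.53 0 0 0 1;1 -0.5 -0.53 0 0 0 1")

```text
time_s: 1.8
position: [0.3312, 0.2874, 0.2447]
tcp_rot: [[-0.51, 0.86, 0.0], [0.86, 0.51, 0.001], [0.001, 0.0, -1.0]]
force: [1.0, -0.1, -0.6]
opening: 0.999
grasp_force: 0.0
```

```bash
python3 - <<'E'
from h import *
go([.512,-.034,.22],tool(32,-30)); go([.512,-.034,.22],tool(32,0)); s=bot.read_state();print(s["position"],s["joint_positions"])
E
```

```text
shift [-0.737 -0.016  0.049] turn [ 0.515 -0.528  1.921] deg 92.58602380503253 mm 369.5759559341752
shift [-0.737 -0.016  0.049] turn [-0.00e+00 -1.00e-03  1.97e+00] deg 88.64181700302565 mm 369.5759559341752
[0.33116631 0.28736363 0.244718  ] [ 2.62616773e+01  1.58625734e+01  1.07700265e+02  4.15027303e-02
  5.64168869e+01 -4.40308350e+00]
```

>>> jog_arm(rows="1 -0.74 -0.02 0.02 0 0 0.98;1 -0.74 -0.02 0.02 0 0 0.98;1 -0.74 -0.02 0.02 0 0 0.98;1 -0.74 -0.02 0.02 0 0 0.98;1 -0.74 -0.02 0.02 0 0 0.98;1 -0.74 -0.02 0.02 0 0 0.98;1 -0.74 -0.02 0.02 0 0 0.98;1 -0.74 -0.02 0.02 0 0 0.98;1 -0.74 -0.02 0.02 0 0 0.98;1 -0.74 -0.02 0.02 0 0 0.98;1 -0.74 -0.02 0.02 0 0 0.98;1 -0.74 -0.02 0.02 0 0 0.98;1 -0.74 -0.02 0.02 0 0 0.98;1 -0.74 -0.02 0.02 0 0 0.98")

```text
time_s: 2.97
position: [0.5106, -0.0342, 0.2345]
tcp_rot: [[0.229, 0.973, -0.001], [0.973, -0.229, 0.001], [0.0, -0.001, -1.0]]
force: [-0.4, -0.1, -0.3]
opening: 1.002
grasp_force: 0.0
```

```bash
python3 - <<'E'
from h import *
go([.512,-.034,.18],tool(32,-30)); s=bot.read_state();print(s["joint_positions"])
E
```

```text
shift [0.001 0.003 0.109] turn [ 0.259 -0.632  0.972] deg 53.440329230113775 mm 54.54004603269389
[-1.63687680e+01  2.23322468e+01  9.87862331e+01  1.54984731e-02
  5.89409312e+01 -3.12865013e+00]
```

>>> jog_arm(rows="1 0 0 0.1 0.26 -0.63 0.97;1 0 0 0.1 0.26 -0.63 0.97;1 0 0 0.1 0.26 -0.63 0.97;1 0 0 0.1 0.26 -0.63 0.97;1 0 0 0.1 0.26 -0.63 0.97;1 0 0 0.1 0.26 -0.63 0.97;1 0 0 0.1 0.26 -0.63 0.97;1 0 0 0.1 0.26 -0.63 0.97;1 0 0 0.1 0.26 -0.63 0.97;1 0 0 0.1 0.26 -0.63 0.97;1 0 0 0.1 0.26 -0.63 0.97;1 0 0 0.1 0.26 -0.63 0.97")

```text
time_s: 3.97
position: [0.5109, -0.036, 0.185]
tcp_rot: [[0.735, 0.529, -0.423], [0.459, -0.848, -0.263], [-0.498, -0.001, -0.867]]
force: [0.5, -1.1, -0.6]
opening: 0.997
grasp_force: 0.0
```

```bash
python3 - <<'E'
from h import *
s=bot.read_state();p=capture("wrist"); print(s["joint_positions"])
M=np.array(p["mount"]); T=np.eye(4);T[:3,:3]=s["tcp_rot"];T[:3,3]=s["position"]
C=np.linalg.inv(T@M); p["R"],p["t"]=C[:3,:3],C[:3,3]
for o in outline_of("glue_center",p): print(o["conf"],p["pixels"][o["region"]].mean(0).astype(int),*[np.round(v,3) for v in axis(p,o["region"],.03)])
for o in spot_point("glue_center",p): print(o)
im=p["pixels"][:,:,::-1].copy()
for z in(.023,.046):
  for q in([.512,-.034],):
    c=p["R"]@np.array(q+[z])+p["t"]; cv2.circle(im,(int(p["fx"]*c[0]/c[2]+p["cx"]),int(p["fy"]*c[1]/c[2]+p["cy"])),3,(0,0,255),-1)
cv2.imwrite("pics/w1.png",im)
R=tool(32,-30); go(np.array([.512,-.034,.027])-.003*R[:,2],R)
E
```

```text
[ -6.61596165  37.42661693  85.85898571 -18.27176021  81.3839263
  58.15611136]
0.96 [134  44  41] [0.334 0.151] 166.416 0.1 0.082
0.78 [ 80 123 208] [ 0.355 -0.256] 46.026 0.156 0.048
0.75 [210 208 198] [ 0.513 -0.034] 30.747 0.141 0.049
{'point': [0.3754, -0.257, 0.0232], 'conf': 0.9}
{'point': [0.5165, -0.0284, 0.0253], 'conf': 0.85}
{'point': [0.3292, 0.1638, 0.0204], 'conf': 0.82}
shift [ 0.161 -0.003  0.266] turn [-0.002 -0.003 -0.002] deg 0.16454908987864192 mm 155.48019970333158
```

View pics/w1.png

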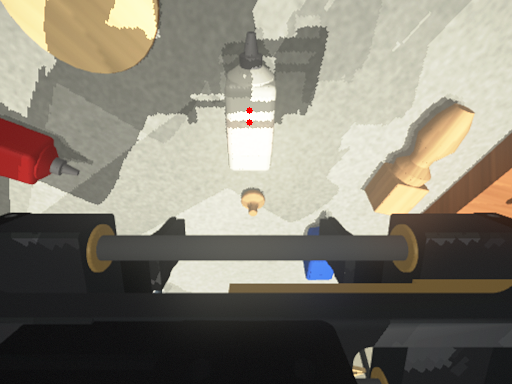

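The white bottle is at (250,110) and centred between the fingers. The wooden knob at (253,200) stays clear. Next I descend and close the gripper.

>>> jog_arm(rows="1 0.05 0 0.08 0 0 0;1 0.09 0 0.15 0 0 0;1 0.12 0 0.2 0 0 0;1 0.14 0 0.23 0 0 0;1 0.15 0 0.25 0 0 0;1 0.157 0 0.261 0 0 0;1 0.157 0 0.261 0 0 0;1 0.157 0 0.261 0 0 0;0 0.157 0 0.261 0 0 0;0 0.157 0 0.261 0 0 0;0 0.157 0 0.261 0 0 0;0 0.157 0 0.261 0 0 0;0 0.157 0 0.261 0 0 0;0 0.157 0 0.261 0 0 0;0 0.157 0 0.261 0 0 0;0 0.157 0 0.261 0 0 0;0 0.157 0 0.261 0 0 0;0 0.157 0 0.261 0 0 0")

```text
time_s: 5.62
position: [0.5134, -0.0343, 0.0324]
tcp_rot: [[0.735, 0.528, -0.425], [0.458, -0.849, -0.262], [-0.499, -0.002, -0.866]]
force: [-1.5, 2.3, 2.2]
opening: 0.522
grasp_force: 30.0
```

```bash
python3 - <<'E'
from h import *
s=bot.read_state();print(s["position"],s["joint_positions"],s["opening"]*87)
p0=np.array(s["position"]);R0=np.array(s["tcp_rot"])
go(p0+[0,0,.13],R0)
go([.515,.05,.20],tool(50,10))
go([.518,.135,.15],tool(65,60),base=(np.array([.515,.05,.2]),tool(50,10)))
E
```

```text
[ 0.51340485 -0.03428976  0.03240741] [ -6.4478187   50.50786475  88.3837561  -19.61080022  66.75964903
  63.58133667] 45.39796485251999
shift [-0.13  -0.    -0.225] turn [0. 0. 0.] deg 0.0 mm 130.0
shift [-0.088 -0.142 -0.336] turn [-0.073  0.88  -0.405] deg 43.71423558505163 mm 187.60219726312084
shift [ 0.115 -0.105  0.122] turn [ 0.197  1.105 -0.282] deg 52.06266188192192 mm 98.6610358753647
```

>>> jog_arm(rows="0 -0.03 0 -0.05 0 0 0;0 -0.07 0 -0.12 0 0 0;0 -0.13 0 -0.225 0 0 0;0 -0.13 0 -0.225 0 0 0;0 -0.13 0 -0.225 0 0 0;0 -0.09 -0.14 -0.34 -0.07 0.88 -0.4;0 -0.09 -0.14 -0.34 -0.07 0.88 -0.4;0 -0.09 -0.14 -0.34 -0.07 0.88 -0.4;0 -0.09 -0.14 -0.34 -0.07 0.88 -0.4;0 -0.09 -0.14 -0.34 -0.07 0.88 -0.4;0 -0.09 -0.14 -0.34 -0.07 0.88 -0.4;0 -0.09 -0.14 -0.34 -0.07 0.88 -0.4;0 -0.09 -0.14 -0.34 -0.07 0.88 -0.4;0 -0.09 -0.14 -0.34 -0.07 0.88 -0.4;0 -0.09 -0.14 -0.34 -0.07 0.88 -0.4")

```text
time_s: 6.87
position: [0.516, 0.0489, 0.2012]
tcp_rot: [[0.636, 0.764, 0.11], [0.752, -0.646, 0.133], [0.173, -0.002, -0.985]]
force: [-0.5, -0.3, -2.5]
opening: 0.526
grasp_force: 30.0
```

```bash
python3 - <<'E'
from h import *
s=bot.read_state();print(s["joint_positions"],s["opening"]*87)
go([.518,.11,.18],tool(65,45)); go([.518,.11,.18],tool(70,60))
E
```

```text
[-11.91977933  23.6171524  104.73488029  11.9572005   47.60527907
  20.53290034] 45.72532619371378
shift [ 0.087 -0.076  0.059] turn [ 0.156  0.774 -0.306] deg 38.09758913849188 mm 64.75623191064307
shift [ 0.087 -0.076  0.059] turn [ 0.264  1.1   -0.381] deg 53.71226482072369 mm 64.75623191064307
```

>>> jog_arm(rows="0 0.09 -0.08 0.04 0.16 0.77 -0.3;0 0.09 -0.08 0.04 0.16 0.77 -0.3;0 0.09 -0.08 0.04 0.16 0.77 -0.3;0 0.09 -0.08 0.04 0.16 0.77 -0.3;0 0.09 -0.08 0.04 0.16 0.77 -0.3;0 0.09 -0.08 0.04 0.16 0.77 -0.3;0 0.09 -0.08 0.04 0.16 0.77 -0.3;0 0.09 -0.08 0.04 0.16 0.77 -0.3;0 0.09 -0.08 0.04 0.16 0.77 -0.3;0 0.09 -0.08 0.04 0.16 0.77 -0.3;0 0.09 -0.08 0.04 0.16 0.77 -0.3")

```text
time_s: 7.78
position: [0.5164, 0.1118, 0.1905]
tcp_rot: [[0.302, 0.906, 0.297], [0.642, -0.423, 0.64], [0.705, -0.002, -0.709]]
force: [1.0, -0.0, -3.2]
opening: 0.524
grasp_force: 30.0
```

```bash
python3 - <<'E'
from h import *
s=bot.read_state();print(s["joint_positions"])
go([.518,.13,.13],tool(70,60))
E
```

```text
[-23.82730545  30.62160543 115.45747298  61.39359591  53.43494975
 -45.80271148]
shift [-0.061 -0.012  0.11 ] turn [ 0.087  0.336 -0.071] deg 15.95918994452044 mm 63.23150067533227
```

>>> jog_arm(rows="0 -0.06 -0.01 0.1 0.087 0.336 -0.071;0 -0.06 -0.01 0.1 0.087 0.336 -0.071;0 -0.06 -0.01 0.1 0.087 0.336 -0.071;0 -0.06 -0.01 0.1 0.087 0.336 -0.071;0 -0.06 -0.01 0.1 0.087 0.336 -0.071;0 -0.06 -0.01 0.1 0.087 0.336 -0.071;0 -0.06 -0.01 0.1 0.087 0.336 -0.071")

```text
time_s: 8.37
position: [0.5177, 0.1266, 0.1354]
tcp_rot: [[0.169, 0.939, 0.298], [0.471, -0.343, 0.813], [0.866, 0.003, -0.5]]
force: [-0.1, -0.1, -2.5]
opening: 0.526
grasp_force: 30.0
```

```bash
python3 - <<'E'
from h import *
s=bot.read_state();print(s["joint_positions"])
im=[]
for n in("scene","top"):
    p=capture(n)
    for d in spot_point("glue_center",p)+search_frame("glue_center",p): print(n,d)
    u,v=(255,220) if n=="scene" else (230,180)
    im.append(cv2.resize(p["pixels"][v-80:v+80,u-80:u+80,::-1],(400,400),interpolation=cv2.INTER_CUBIC))
cv2.imwrite("pics/s2.png",np.hstack(im))
R=tool(70,60); go([.518-.003*R[0,2],.135-.003*R[1,2],.085],R)
E
```

```text
[-27.90013565  45.66521527 116.56828121  72.87895024  63.84555773
 -70.4924557 ]
scene {'point': [0.5208, 0.1355, 0.1397], 'conf': 0.93}
scene {'point': [0.3298, 0.1662, 0.0232], 'conf': 0.82}
scene {'point': [0.3731, -0.2512, 0.0255], 'conf': 0.75}
scene {'point': [0.3421, 0.1886, 0.0406], 'conf': 0.89}
scene {'point': [0.3837, -0.2363, 0.0437], 'conf': 0.68}
scene {'point': [0.5312, 0.1515, 0.1496], 'conf': 0.64}
top {'point': [0.3704, -0.2552, 0.0211], 'conf': 0.73}
top {'point': [0.5175, 0.132, 0.139], 'conf': 0.72}
top {'point': [0.5168, 0.1379, 0.1721], 'conf': 0.7}
top {'point': [0.3569, -0.2588, 0.0482], 'conf': 0.7}
top {'point': [0.3339, 0.2228, 0.0457], 'conf': 0.41}
shift [-0.08  -0.005  0.06 ] turn [ 0.002 -0.001  0.   ] deg 0.10551631351788299 mm 49.96695840656007
```

View pics/s2.png

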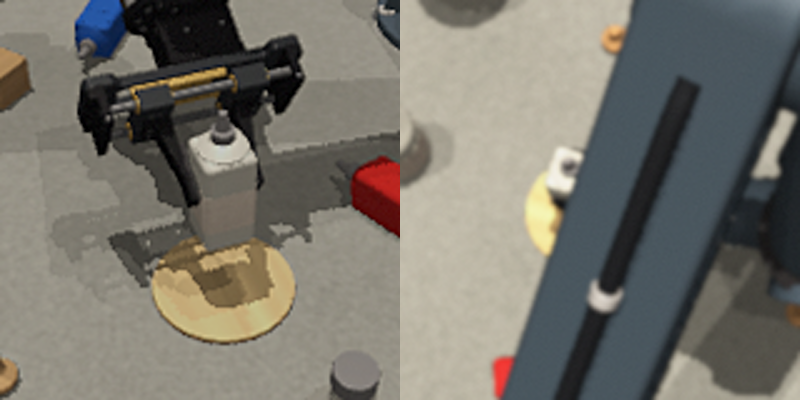

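The bottle hangs upright (scene crop, nozzle at (222,125)) above the disc at (225,290). It is within a few mm of the disc's centre, so I lower it.

>>> jog_arm(rows="0 -0.03 0 0.017 0 0 0;0 -0.06 0 0.035 0 0 0;0 -0.08 0 0.046 0 0 0;0 -0.09 0 0.052 0 0 0;0 -0.098 0 0.057 0 0 0;0 -0.098 0 0.057 0 0 0;0 -0.098 0 0.057 0 0 0")

```text
time_s: 9.25
position: [0.5175, 0.1265, 0.0774]
tcp_rot: [[0.172, 0.939, 0.298], [0.468, -0.344, 0.814], [0.867, -0.001, -0.499]]
force: [-0.2, 0.2, -3.7]
opening: 0.523
grasp_force: 30.0
```

>>> jog_arm(rows="0 -0.002 0 0.001 0 0 0;0 -0.004 0 0.002 0 0 0;0 -0.006 0 0.003 0 0 0;0 -0.006 0 0.003 0 0 0")

```text
time_s: 9.58
position: [0.5175, 0.1261, 0.0738]
tcp_rot: [[0.172, 0.939, 0.298], [0.469, -0.344, 0.814], [0.866, -0.0, -0.499]]
force: [-1.0, -0.2, -2.7]
opening: 0.528
grasp_force: 30.0
```

>>> jog_arm(rows="0 -0.002 0 0.001 0 0 0;0 -0.004 0 0.002 0 0 0;0 -0.004 0 0.002 0 0 0")

```text
time_s: 9.83
position: [0.5173, 0.1261, 0.0713]
tcp_rot: [[0.172, 0.939, 0.297], [0.469, -0.344, 0.814], [0.866, -0.001, -0.499]]
force: [0.3, 0.7, -3.4]
opening: 0.523
grasp_force: 30.0
```

```bash
python3 - <<'E'
from h import *
p=capture("scene"); s=bot.read_state(); print(s["force"],s["position"])
for d in spot_point("glue_center",p): print(d)
cv2.imwrite("pics/s3.png",cv2.resize(p["pixels"][190:290,210:310,::-1],(500,500),interpolation=cv2.INTER_CUBIC))
E
```

```text
[-0.50578394  0.65404524 -2.68217439] [0.5173326  0.12607735 0.07137604]
{'point': [0.5216, 0.1375, 0.0785], 'conf': 0.77}
{'point': [0.3305, 0.1653, 0.0212], 'conf': 0.75}
{'point': [0.37, -0.2531, 0.0267], 'conf': 0.51}
```

View pics/s3.png

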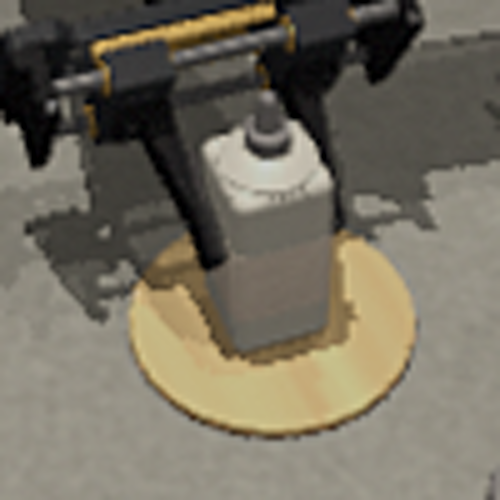

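The bottle is upright, with its foot at (280,350) a few mm above the disc. I keep lowering.

>>> jog_arm(rows="0 -0.002 0 0.001 0 0 0;0 -0.004 0 0.002 0 0 0;0 -0.005 0 0.003 0 0 0;0 -0.005 0 0.003 0 0 0")

```text
time_s: 10.27
position: [0.5173, 0.1262, 0.0684]
tcp_rot: [[0.173, 0.939, 0.297], [0.468, -0.344, 0.814], [0.867, -0.001, -0.499]]
force: [-0.3, -0.1, -3.1]
opening: 0.53
grasp_force: 30.0
```

>>> jog_arm(rows="0 -0.002 0 0.001 0 0 0;0 -0.004 0 0.002 0 0 0;0 -0.004 0 0.002 0 0 0")

```text
time_s: 10.52
position: [0.5173, 0.1263, 0.0676]
tcp_rot: [[0.171, 0.939, 0.298], [0.466, -0.344, 0.816], [0.868, -0.001, -0.496]]
force: [-1.7, -1.5, 4.2]
opening: 0.524
grasp_force: 30.0
```

Contact: the vertical force rose by about 7 N. I release and back out along the tool axis.

>>> jog_arm(rows="1 0 0 0 0 0 0;1 0 0 0 0 0 0;1 0 0 0 0 0 0;1 0 0 0 0 0 0;1 0 0 0 0 0 0;1 0 0 0 0 0 0;1 0 0 0 0 0 0;1 0 0 0 0 0 0;1 0 0 -0.02 0 0 0;1 0 0 -0.05 0 0 0;1 0 0 -0.09 0 0 0;1 0 0 -0.14 0 0 0;1 0 0 -0.19 0 0 0;1 0 0 -0.24 0 0 0;1 0 0 -0.24 0 0 0;1 0 0 -0.24 0 0 0;1 0 0 -0.24 0 0 0")

```text
time_s: 11.93
position: [0.4814, 0.0284, 0.1263]
tcp_rot: [[0.173, 0.939, 0.298], [0.468, -0.344, 0.814], [0.867, -0.001, -0.499]]
force: [0.2, 0.2, -0.4]
opening: 1.001
grasp_force: 0.0
```

```bash
python3 - <<'E'
from h import *
p=capture("scene"); s=bot.read_state(); print(s["force"],s["position"],s["opening"],s["grasp_force"])
for l in("glue_center","blank_center","oil_center"):
  for d in spot_point(l,p): print(l,d)
cv2.imwrite("pics/s4.png",p["pixels"][:,:,::-1])
E
```

```text
[-1.11476895  0.71323999 -0.36417232] [0.48125894 0.02901249 0.12611683] 1.0001054220546268 0.0
glue_center {'point': [0.5245, 0.1357, 0.0749], 'conf': 0.92}
glue_center {'point': [0.3712, -0.2524, 0.0266], 'conf': 0.47}
blank_center {'point': [0.5549, -0.2358, 0.0241], 'conf': 0.61}
oil_center {'point': [0.5931, 0.3468, 0.0787], 'conf': 0.74}
```

View pics/s4.png

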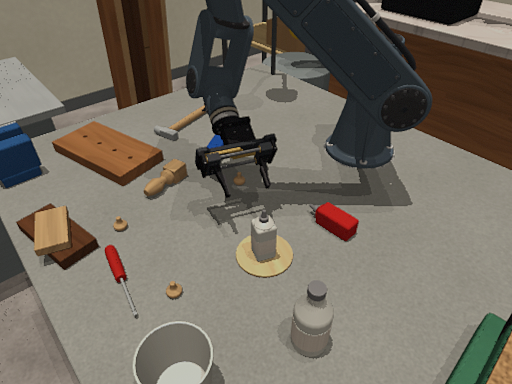

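The bottle stands upright on the disc, with its foot at (264,257) near the disc centre (265,254). The gripper is clear, and the wooden foot and oil bottle haven't moved.

```bash
python3 -c "
from rig import bot
print(bot.hand_in())"
```

```text
the job is handed in; nothing more can be done
None
```

The white glue bottle is standing upright, nozzle up, released within about 1 cm of the disc's centre; the wooden foot and the oil bottle were left where they were, and the job was handed in at about 12 s of the 42 s (no verdict was returned).

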